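# Reset the locking vacuum regulator to the set tab

### The job

The bench vacuum pump is set too weak. Pull the black locking knob on its deck straight up until it snaps out, turn it clockwise until the gauge needle stands at the small black set tab on the gauge rim, then push the knob back down until it snaps fully home and is locked at the tooth nearest the tab, and let go. Do it gently: never force the knob against its teeth or stops (turn it a hair if it will not drop in), and leave the bottle, beaker and petri dish by the pump where they stand.

Things in the scene. Friction and masses are not known exactly. Their poses are not given: they have to be found in the camera images.
- knob_grip (a point): Centre of the gripped part of the black ribbed round regulator knob on the pump's deck: 44 mm across, 38 mm tall, upright axis (its z is up). The point lies on the axis, 12 mm below the knob's top and 32 mm above the deck while the knob is home; it rises with the knob.
- knob (a joint): How far the knob is pulled up, m: 0 fully home and locked, 0.009 fully out against its stop. A snap detent half-way keeps it at either end; pulling it out or pushing it in takes about 8 N. Out, it turns with a light drag of 0.06 N m and stays where it is left. If it stops at about 0.005 on the way down, its dogs stand on tooth tops.
- needle_tip (a point): Tip of the thin black gauge needle, 24 mm from the dial's centre. It turns clockwise on the dial (seen from the front) as the knob is turned clockwise from above, 0.6 degrees per degree of knob; it always starts anticlockwise of the tab, by 0.5 to 1.55 rad of needle angle.
- mark_tip (a point): Point on the dial that the set tab shows, 24 mm from the dial's centre, level with the needle's tip. The tab is a small black clip, 5 mm wide, on the steel rim of the gauge; it stays put.
- gauge_centre (a point): Centre of the round gauge (67 mm across, white dial, steel rim) on the pump's sloped front panel, at the needle's height. Its x points up the slope, y to the dial's left, z out of the dial.
- pump: White bench vacuum pump, 160 x 130 mm, deck 88 mm high, fixed on the bench. Origin under its centre, x to its back, y to its left, z up. The knob's axis stands 31 mm behind the origin; the gauge panel slopes down in front and lies wholly below the deck.
- spindle: The knob with the spindle that carries it; turns with the knob. Origin on the knob's axis at deck height (it does not rise).
- bonnet: Fixed aluminium collar under the knob, 48 mm across, 11 mm high, with seat, pull stop and 18 flat-topped steel lock teeth: a slot every 20 degrees of knob turn (12 of needle), 2.5 degrees of play either way. The knob's 3 dogs sit in slots while it is pulled out less than 0.005. Origin on the knob's axis at deck height.
- amber_bottle: Loose brown reagent bottle with black cap, 52 x 102 mm, standing behind the pump. Origin under its centre.
- beaker: Loose glass beaker, 54 x 68 mm, standing right of the pump's rear half. Origin under its centre.
- petri: Loose petri dish, 90 x 14 mm, lying right of the pump's front. Origin under its centre.

How it is judged:
On the way, in this order (a step that is already met when the one before it is completed fails the run):
1. the knob is pulled out and unlocked (value of joint knob above 0.0065 m), for 0.2 s.
2. with the knob out, the needle is turned to the set tab (value of joint knob above 0.004 m and distance between needle_tip and mark_tip below 0.005 m), for 0.1 s.
At the end, for the whole second after the job is handed in: The knob is fully home and locked (pulled out less than 1.5 mm), the needle's tip is within 4 mm of the tab's point (the nearest lock slot always is), and the robot has let go (value of joint knob below 0.0015 m and distance between needle_tip and mark_tip below 0.004 m); the robot touches nothing.
It fails at once if the knob is forced against its lock teeth, seat or pull stop with more than 45 N (contact force between spindle and bonnet above 45 N).
It fails at once if the bottle, the beaker or the petri dish is pushed more than 15 mm (distance of any of amber_bottle, beaker, petri from where it was at the start of the episode above 0.015 m).
It also fails if it takes over 64 s, if anything falls off the work surface, if the arm or the gripper's body presses on something with over 40 N, if the wrist force passes 120 N, or if a joint passes its speed limit or range.

### The arm

A 7-joint arm with a two-finger parallel gripper is mounted at the origin on a cart in front of the work surface, level with it; the furniture and walls round the work are solid. World frame = base frame: x ahead of the robot, y to its left, z up, the work surface at z = 0. Lengths are in m, angles in rad, forces in N, time in s.
With the tool pointing down it reaches from about 0.425 to 0.925 m from the base axis. Payload 6.8 kg.
Tool frame: the origin (TCP) lies on the centre line of the jaws, within the pads' length; the fingertips stand bot.tip_reach ahead of it and the grasp point (between the pads) lies 3 mm ahead of it (bot.tip_reach is the distance from the TCP to the fingertips, in m); z points along the fingers, y is the line along which they close (so a half turn about z gives the same grasp; the last joint's range is limited). The gripper opens to 85 mm and grips with 20 to 120 N. Pads are 22 mm wide; open, the fingers measure 114 mm over their backs; the gripper's body (76 mm by 85 mm) begins 54 mm behind the grasp point. The pads swing forward as they close: fully open they stand 13 mm farther back than shut.
Start: joints at [1.151, 0.477, 0.022, 1.555, -0.011, 1.109, -0.083], TCP at [0.207, -0.642, 0.253] pointing down, gripper open.
Joint ranges: [-2.96, 2.96], [-0.34, 2.1], [-1.41, 1.46], [0.24, 2.44], [-1.37, 4.51], [0.17, 1.92], [-2.96, 2.96]. Speed limits (rad/s): [2.39, 2.39, 3.14, 3.14, 3.14, 3.14, 3.14].

### API

Orientations are given as a unit quaternion [w, x, y, z].
In Python, from station import bot gives the robot as it stands.
- The arm moves only by the tool jog_arm, never from a script. Its argument "deltas" is a list of rows, each a list of 7 numbers: the shift along the world's x, y, z in m, then the turn, a rotation vector about the world's x, y, z in rad, then the opening, from 0 (shut) to 1 (fully open). In form: [[x, y, z, rx, ry, rz, grip], ...]. A call has 1 to 10 rows; each row shifts and turns the commanded pose from where the row before left it; what a row does not reach is not made up. A row lasts 1/10 s, in which the tool goes at most 50 mm and 8.59 degrees, less where a joint would pass 70% of its speed; a pose out of reach is approached as far as the arm can. A call with a gripper value outside its range is refused whole. The fingers move at their own pace and stop on an object; "newtons" is the grip in N (left out, the last holds). Time passes only in rows, so rows that do not move let the fingers close. It gives the time, the measured TCP pose, the force, the opening and the grip force at its end, in the units of the state.
- bot.get_obs(): the state, without advancing time (a new reading comes with each control period).
- bot.read_camera(name): name is "side" or "top" or "wrist"; returns a dict with "img" (384x512x3 uint8, red, green, blue), "K" (3x3 intrinsics, pixels), "dist_coeffs" ([k1, k2, p1, p2, k3] as OpenCV has them; the pictures are not rectified), "eye" and "attitude" of the camera in the world. Camera axes: x right, y down, z forward; pixel columns grow to the right and rows downward; lengths in m; the calibration is good to about 2 mm. A picture is of the moment at which its call begins. There is no depth.
- bot.hand_in(): hands the job in; it is judged then, once.
The state is a dict: "t": time; "q": joint angles; "joint_vel": joint speeds; "joint_torque": joint torques, N m; "eef_pos": TCP position; "tool_rot": TCP orientation; "contact_force": force on the tool from outside, world axes, zero at the start; "torque": the same for the moment, N m; "gripper_width": opening from 0.0 (shut) to 1.0 (fully open); "grasp_force": force on a finger pad.
Only numpy, scipy, OpenCV 4.12 (cv2) and the standard library are available. Lean on these libraries where they do the work, as an engineer would, in place of code of your own. Each camera call takes 0.05 s, during which the arm holds its last target. There are 200 camera calls.

## Working session

There is one attempt and no reset: what is moved stays moved. The work goes in short steps, Python scripts to look and compute and a tool call to move; the robot and the scene stay as the last step left them, time stands still between calls to the robot, and variables do not carry over. Pictures are saved under pics/ and viewed, at most 10 in all, crops included, and the job is handed in when it is done.

Besides the shell and the picture viewer there is one more tool, called after "Request:" in YAML: its name, and indented under it one key for each argument. jog_arm: Moves the arm, as the interface text tells. Its arguments: {"type":"object","properties":{"deltas":{"type":"array"},"newtons":{"type":"number"}},"required":["deltas"]}

```bash
mkdir -p pics; cat > h.py <<'E'
from station import bot
import numpy as np, cv2
from scipy.spatial.transform import Rotation as R
def cam(n):
    c=bot.read_camera(n); a=np.array(c["attitude"],float)
    c["R"]=a if a.shape==(3,3) else R.from_quat(a,scalar_first=True).as_matrix()
    return c
def ray(c,uv):
    p=cv2.undistortPoints(np.array([[uv]],float),np.array(c["K"]),np.array(c["dist_coeffs"]))[0,0]
    d=c["R"]@np.array([p[0],p[1],1]); return np.array(c["eye"]),d/np.linalg.norm(d)
def onz(c,uv,z):
    e,d=ray(c,uv); return e+d*(z-e[2])/d[2]
def proj(c,P):
    r=c["R"].T; rv=cv2.Rodrigues(r)[0]; t=-r@np.array(c["eye"])
    return cv2.projectPoints(np.array(P,float).reshape(-1,3),rv,t,np.array(c["K"]),np.array(c["dist_coeffs"]))[0][:,0]
def save(c,f): cv2.imwrite("pics/"+f,c["img"][:,:,::-1])
E
python3 - <<'E'
from h import *
o=bot.get_obs(); print(o); print(bot.tip_reach)
for n in("side","top"):
    c=cam(n); save(c,n+"0.png"); print(n,c["eye"],c["attitude"],np.array(c["K"])[0])
E
```

```text
{'t': 0.0, 'q': array([ 1.15088145,  0.4777912 ,  0.02234529,  1.55648844, -0.01149818,
        1.109316  , -0.08310265]), 'joint_vel': array([ 0.0003879 , -0.00106443,  0.0001499 ,  0.00270236,  0.00039314,
       -0.00013381, -0.00127557]), 'joint_torque': array([ 8.35604369e-04, -5.96443033e+01,  1.60826359e+00, -2.81200451e+01,
        1.24420857e-02,  9.44914296e-03,  3.13648661e-05]), 'eef_pos': array([ 0.20688688, -0.64190759,  0.25231615]), 'tool_rot': array([-9.12065956e-04,  9.87869478e-01,  1.55283660e-01, -2.16258771e-04]), 'contact_force': array([ 0.09001396, -0.12577896,  0.10459595]), 'torque': array([-0.01135397, -0.01458439,  0.01084452]), 'grasp_force': 0.0, 'gripper_width': 1.0003204097312473}
0.022
side [ 0.33619486 -1.061856    0.47255487] [-0.52280292  0.84258293 -0.11533434  0.05855851] [402.60671112   0.         256.569131  ]
top [ 0.46068325 -0.30724276  0.93877343] [-0.01449253  0.7170415  -0.69536845  0.04587134] [451.40650891   0.         253.55464421]
```

View pics/top0.png

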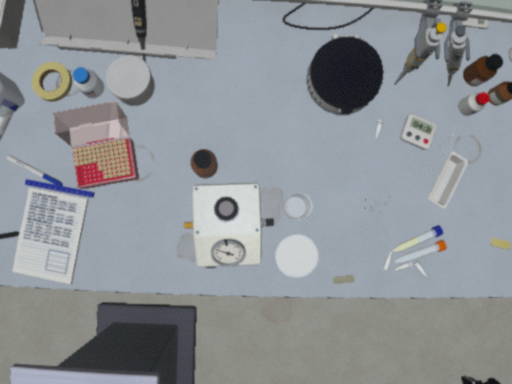

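View pics/side0.png

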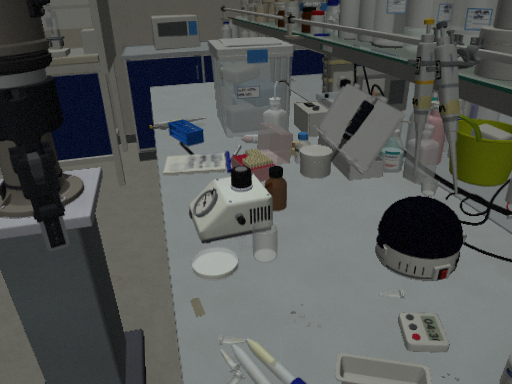

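The top view shows the pump at about (227,225), knob (227,208), gauge (228,252), bottle (204,163), beaker (297,206) and petri dish (297,256). The side view shows the knob at (241,177).

```bash
python3 - <<'E'
from h import *
c=cam("top"); im=c["img"]
g=cv2.cvtColor(im,cv2.COLOR_RGB2GRAY)
# knob: dark blob nearest (227,208)
m=(g<75).astype(np.uint8); n,l,s,ce=cv2.connectedComponentsWithStats(m)
for i in range(1,n):
    if 8<s[i,4]<900 and 180<ce[i][0]<280 and 140<ce[i][1]<275: print(s[i],ce[i])
print("knob@.132",onz(c,(227,208),.132),"bottle",onz(c,(204,163),.102),"beaker",onz(c,(297,207),.03),"petri",onz(c,(297,256),.014))
w=((im.min(2)>185)).astype(np.uint8); n,l,s,ce=cv2.connectedComponentsWithStats(w)
i=l[195,205]; cn=max(cv2.findContours((l==i).astype(np.uint8),0,1)[0],key=len)
b=cv2.boxPoints(cv2.minAreaRect(cn)); print("box",b); print(np.array([onz(c,p,.088)[:2] for p in b]))
cr=cv2.resize(im[175:275,175:275],(600,600),interpolation=cv2.INTER_CUBIC); cv2.imwrite("pics/crop.png",cr[:,:,::-1])
E
```

```text
[193 150  24  27 486] [204.67901235 162.54115226]
[215 198  22  22 178] [226.04494382 208.62359551]
[266 219   7   6  37] [269.37837838 221.51351351]
knob@.132 [ 0.49539029 -0.29562121  0.132     ] bottle [ 0.57924914 -0.24945837  0.102     ] beaker [ 0.50612954 -0.4356871   0.03      ] petri [ 0.40636211 -0.44026571  0.014     ]
box [[191.80989 186.2476 ]
 [257.78433 183.60863]
 [260.94727 262.68213]
 [194.97284 265.3211 ]]
[[ 0.53621705 -0.22722703]
 [ 0.54533312 -0.35171688]
 [ 0.39660166 -0.36184905]
 [ 0.38826218 -0.23865159]]
```

View pics/crop.png

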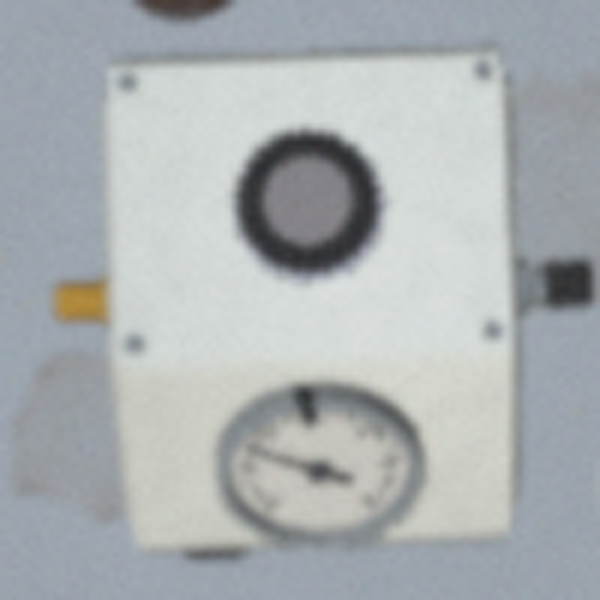

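Gauge crop: needle tip at about (247,446), dial centre (320,469), tab (305,395). The needle has about 60° to go, which is 100° of knob, or 5 slots. The knob is near (0.4945,-0.2945).

Request:
jog_arm:
  deltas:
    - [0.0288,0.0347,0,0,0,0,1]
    - [0.0288,0.0347,0,0,0,0,1]
    - [0.0288,0.0347,0,0,0,0,1]
    - [0.0288,0.0347,0,0,0,0,1]
    - [0.0288,0.0347,0,0,0,0,1]
    - [0.0288,0.0347,0,0,0,0,1]
    - [0.0288,0.0347,0,0,0,0,1]
    - [0.0288,0.0347,0,0,0,0,1]
    - [0.0288,0.0347,0,0,0,0,1]
    - [0.0288,0.0347,0,0,0,0,1]

```text
t: 1.15
eef_pos: [0.4958, -0.2939, 0.2532]
tool_rot: [-0.0, 0.988, 0.155, -0.0]
contact_force: [-0.1, -0.6, -0.1]
gripper_width: 1.003
grasp_force: 0.0
```

```bash
python3 - <<'E'
from h import *
c=cam("wrist"); save(c,"w1.png"); o=bot.get_obs(); print(o["t"],o["q"],o["eef_pos"],R.from_quat(o["tool_rot"],scalar_first=True).as_matrix().round(3))
print(c["eye"], proj(c,[[.4945,-.2945,.132],[.49,-.293,.0]]))
E
```

```text
1.2 [ 0.54179441  0.32354304 -0.16157864  1.78655361  0.05309948  1.03432382
 -0.88734045] [ 0.50177539 -0.28546499  0.25339897] [[ 0.949  0.317  0.004]
 [ 0.317 -0.949  0.004]
 [ 0.005 -0.003 -1.   ]]
[ 0.56630346 -0.27118585  0.37490569] [[253.81263698 193.87341256]
 [251.2561685  162.53754168]]
```

View pics/w1.png

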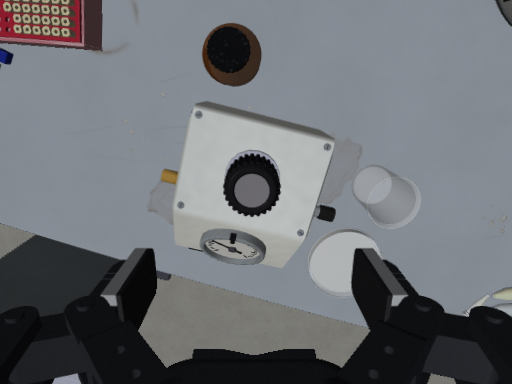

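The wrist view shows the knob top at (252,190), and the gauge at (233,248) with its tab about 60° clockwise of the needle. The way is clear. I'll settle the arm and pre-turn anticlockwise to gain wrist range.

Request:
jog_arm:
  deltas:
    - [0,0,-0.02,0,0,0.14,1]
    - [0,0,-0.02,0,0,0.14,1]
    - [0,0,0,0,0,0.14,1]
    - [0,0,0,0,0,0.14,1]
    - [0,0,0,0,0,0.14,1]
    - [0,0,0,0,0,0,1]
    - [0,0,0,0,0,0,1]
    - [0,0,0,0,0,0,1]

```text
t: 2.0
eef_pos: [0.495, -0.2956, 0.2133]
tool_rot: [0.0, 0.875, 0.483, -0.0]
contact_force: [-0.1, 0.1, 0.1]
gripper_width: 0.999
grasp_force: 0.0
```

```bash
python3 - <<'E'
from h import *
c=cam("wrist"); save(c,"w2.png"); o=bot.get_obs(); print(o["t"],o["q"],o["eef_pos"],R.from_quat(o["tool_rot"],scalar_first=True).as_matrix().round(3))
p=proj(c,[[.4945,-.2945,.132]])[0]; print(p)
im=c["img"].astype(int); x0,y0=(p-60).astype(int); s=im[y0:y0+120,x0:x0+120]
# grey top disc on black
m=((s.max(2)>75)&(s.max(2)<150)&(np.ptp(s,2)<25)).astype(np.uint8)
m=cv2.morphologyEx(m,cv2.MORPH_OPEN,np.ones((5,5)))
n,l,st,ce=cv2.connectedComponentsWithStats(m)
for i in range(1,n):
    if st[i,4]>200: uv=ce[i]+[x0,y0]; print(st[i],uv,onz(c,uv,.132))
E
```

```text
2.05 [ 0.65380963  0.37425493 -0.28228843  1.82152051  0.12447287  0.96300845
 -0.24236458] [ 0.49501239 -0.29551996  0.21331774] [[ 0.532  0.847 -0.   ]
 [ 0.847 -0.532 -0.   ]
 [-0.     0.    -1.   ]]
[251.40726794 208.96991854]
[  41   37   41   39 1271] [252.02832415 203.94571204] [ 0.49664948 -0.29184037  0.132     ]
[  0  77  13  39 360] [197.15833333 243.44166667] [ 0.4511358  -0.29586652  0.132     ]
[ 96  90  24  30 514] [300.79961089 254.64202335] [ 0.50510709 -0.33958055  0.132     ]
```

View pics/w2.png

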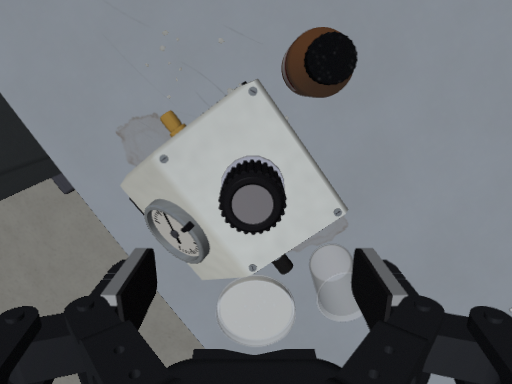

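The knob top's centre is at (252,204), which gives (0.4966,-0.2918). Averaged with the top view that is about (0.4957,-0.293). I'll descend and grip.

Request:
jog_arm:
  deltas:
    - [0.0007,0.0025,-0.015,0,0,0,1]
    - [0,0,-0.018,0,0,0,1]
    - [0,0,-0.018,0,0,0,1]
    - [0,0,-0.018,0,0,0,1]
    - [0,0,-0.012,0,0,0,1]
    - [0,0,-0.006,0,0,0,1]
    - [0,0,0,0,0,0,1]
    - [0,0,0,0,0,0,1]

```text
t: 2.85
eef_pos: [0.4962, -0.2931, 0.1269]
tool_rot: [0.0, 0.875, 0.484, 0.0]
contact_force: [-0.3, -0.2, 0.1]
gripper_width: 1.002
grasp_force: 0.0
```

Request:
jog_arm:
  deltas:
    - [0,0,0,0,0,0,0.7]
    - [0,0,0,0,0,0,0.6]
    - [0,0,0,0,0,0,0.55]
    - [0,0,0,0,0,0,0.5]
    - [0,0,0,0,0,0,0.45]
    - [0,0,0,0,0,0,0.4]
    - [0,0,0,0,0,0,0.4]
    - [0,0,0,0,0,0,0.4]
  newtons: 35

```text
t: 3.65
eef_pos: [0.4957, -0.2929, 0.1269]
tool_rot: [0.0, 0.875, 0.485, -0.0]
contact_force: [-2.2, 1.4, 4.8]
gripper_width: 0.503
grasp_force: 34.8
```

Request:
jog_arm:
  deltas:
    - [0,0,0.0015,0,0,0,0.4]
    - [0,0,0.0015,0,0,0,0.4]
    - [0,0,0.0015,0,0,0,0.4]
    - [0,0,0.0015,0,0,0,0.4]
    - [0,0,0.001,0,0,0,0.4]
    - [0,0,0.001,0,0,0,0.4]
    - [0,0,0,0,0,0,0.4]

```text
t: 4.35
eef_pos: [0.4957, -0.2929, 0.135]
tool_rot: [-0.0, 0.875, 0.485, -0.0]
contact_force: [-2.5, 1.2, 4.6]
gripper_width: 0.509
grasp_force: 40.1
```

Request:
jog_arm:
  deltas:
    - [0,0,0,0,0,-0.03,0.4]
    - [0,0,0,0,0,-0.03,0.4]
    - [0,0,0,0,0,-0.03,0.4]
    - [0,0,0,0,0,0,0.4]

```text
t: 4.75
eef_pos: [0.4956, -0.2928, 0.1343]
tool_rot: [-0.0, 0.896, 0.444, -0.0]
contact_force: [-3.9, 2.5, 4.6]
gripper_width: 0.501
grasp_force: 39.7
```

```bash
python3 - <<'E'
from h import *
o=bot.get_obs(); print(o["q"],o["torque"],o["contact_force"])
c=cam("top"); save(c,"t2.png"); im=c["img"]; s=cam("side"); 
a=cv2.resize(im[200:280,175:275],(400,320),interpolation=2); b=cv2.resize(s["img"][150:230,180:280],(400,320),interpolation=2)
cv2.imwrite("pics/m1.png",np.hstack([a,b])[:,:,::-1])
E
```

```text
[ 0.61698053  0.46832849 -0.24572643  1.88717364  0.1530743   0.80453936
 -0.36029037] [ 0.62394465  0.87960857 -0.07153086] [-3.86944041  2.52763176  4.64227368]
```

View pics/m1.png

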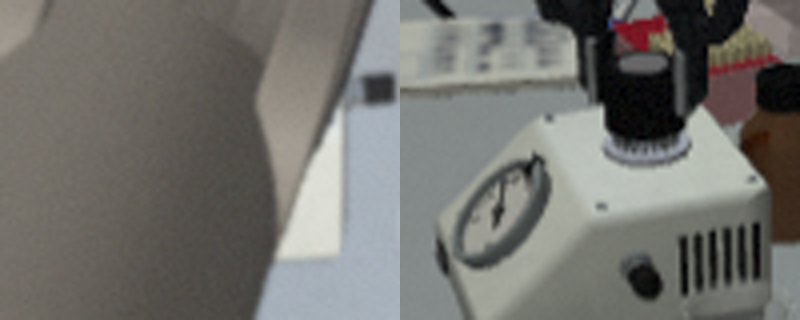

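The side view shows the knob raised with the teeth visible, and its gauge is in sight. Torque is only light drag, so I'll turn on.

Request:
jog_arm:
  deltas:
    - [0,0,0,0,0,-0.1,0.4]
    - [0,0,0,0,0,-0.12,0.4]
    - [0,0,0,0,0,-0.12,0.4]
    - [0,0,0,0,0,-0.12,0.4]
    - [0,0,0,0,0,-0.12,0.4]
    - [0,0,0,0,0,-0.12,0.4]
    - [0,0,0,0,0,-0.12,0.4]
    - [0,0,0,0,0,-0.12,0.4]
    - [0,0,0,0,0,-0.12,0.4]
    - [0,0,0,0,0,-0.12,0.4]

```text
t: 5.85
eef_pos: [0.4953, -0.2922, 0.1339]
tool_rot: [-0.0, 0.991, -0.131, -0.001]
contact_force: [-3.8, 4.1, 4.2]
gripper_width: 0.503
grasp_force: 40.0
```

Request:
jog_arm:
  deltas:
    - [0,0,0,0,0,-0.12,0.4]
    - [0,0,0,0,0,-0.12,0.4]
    - [0,0,0,0,0,-0.12,0.4]
    - [0,0,0,0,0,-0.06,0.4]
    - [0,0,0,0,0,-0.055,0.4]
    - [0,0,0,0,0,0,0.4]
    - [0,0,0,0,0,0,0.4]

```text
t: 6.55
eef_pos: [0.4954, -0.2918, 0.1338]
tool_rot: [-0.0, 0.934, -0.358, -0.001]
contact_force: [-3.4, 6.0, 3.4]
gripper_width: 0.503
grasp_force: 39.5
```

```bash
python3 - <<'E'
from h import *
o=bot.get_obs(); print(o["t"],o["q"],o["torque"],o["contact_force"],R.from_quat(o["tool_rot"],scalar_first=True).as_matrix().round(3)[:,1])
s=cam("side"); b=cv2.resize(s["img"][170:230,180:260],(800,600),interpolation=2)
cv2.imwrite("pics/m2.png",b[:,:,::-1])
E
```

```text
6.55 [ 0.30800595  0.45884503  0.14923704  1.90994496 -0.09450209  0.78160284
 -1.79369697] [ 0.86972778  0.90745565 -0.05746267] [-3.39178456  6.0436907   3.42782731] [-0.669 -0.744  0.   ]
```

View pics/m2.png

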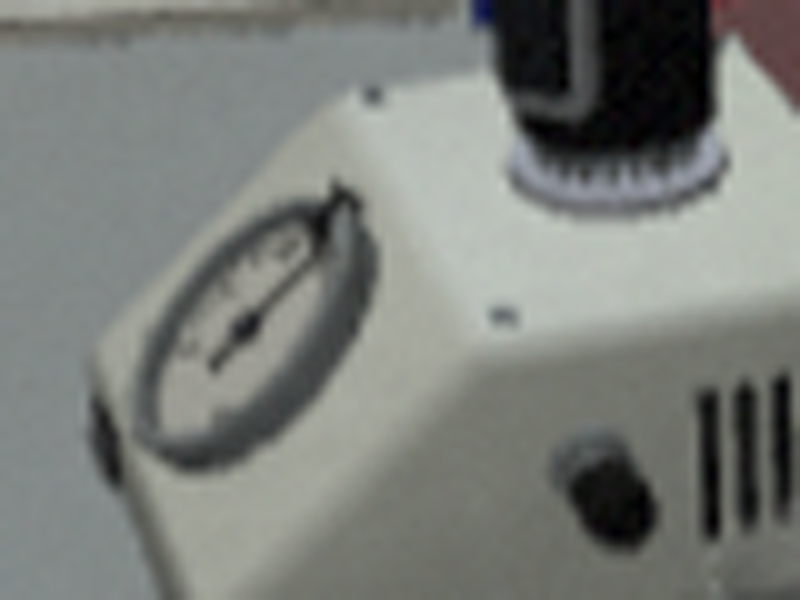

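Needle tip is at about (312,262) and the tab at (330,215) in the crop, with 100° turned. To confirm the slot choice I'll check the tab angle on the sharper stored wrist picture w2.

```bash
python3 - <<'E'
import cv2,numpy as np
a=cv2.imread("pics/w2.png")[195:270,135:215]; b=cv2.imread("pics/w1.png")[220:275,195:275]
a=cv2.resize(a,(400,375),interpolation=2); b=cv2.resize(b,(400,275),interpolation=2)
b=np.vstack([b,np.zeros((100,400,3),np.uint8)])
cv2.imwrite("pics/m3.png",np.hstack([a,b]))
E
```

```text
(no output)
```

View pics/m3.png

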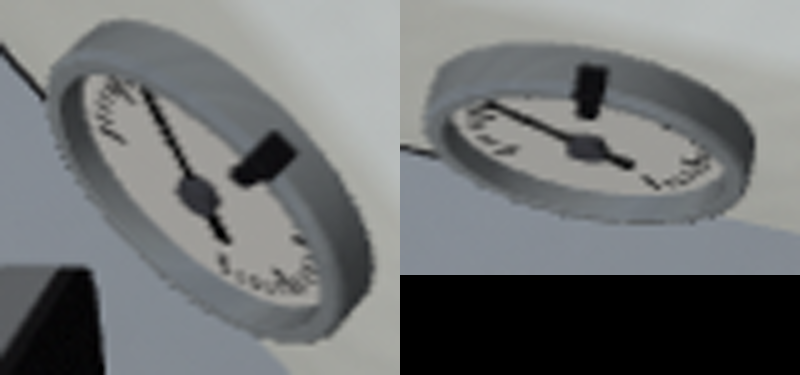

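w2 crop: dial centre (198,195), needle tip (145,92), tab's inner end (241,181). I'll make a least-squares fit of the dial points over the three views.

```bash
python3 - <<'E'
from h import *
from scipy.optimize import least_squares
o=bot.get_obs(); w=cam("wrist"); T=R.from_quat(o["tool_rot"],scalar_first=True).as_matrix()
rel=T.T@(np.array(w["eye"])-o["eef_pos"]); Rr=T.T@w["R"]
T2=np.array([[.532,.847,0],[.847,-.532,0],[0,0,-1.]]); w["R"]=T2@Rr; w["eye"]=np.array([.49501,-.29552,.21332])+T2@rel
t=cam("top"); s=cam("side")
obs=[(t,[(228.3,253.2),(216.2,249.3),(226.8,244.7)],0),(w,[(174.6,234),(164,213.4),(183.2,231.2)],0),(s,[(204.7,202.8),(211.2,196.2),(212,194)],1)]
def pts(p,k):
    yaw=np.radians(p[8]); th=p[3]; x=np.array([np.cos(yaw),np.sin(yaw),0]); y=np.array([-x[1],x[0],0])
    u=np.cos(th)*x+np.sin(th)*np.array([0,0,1]); n=np.cross(u,y)
    d=lambda a:np.cos(a)*u+np.sin(a)*y   # a: anticlockwise from up-slope
    a=p[4]-k*np.radians(60)
    return [p[:3],p[:3]+.024*d(a),p[:3]+p[6]*d(p[5])+p[7]*n]
def f(p): return np.concatenate([(proj(c,pts(p,k))-np.array(q)).ravel()for c,q,k in obs]+[[(p[8]-4.2)/2,(p[6]-.027)/.003,(p[7]-.004)/.004]])
r=least_squares(f,[.41,-.3,.06,.65,1.2,.1,.027,.004,4.2],x_scale=[.01,.01,.01,.2,.2,.2,.005,.005,2])
p=r.x; J=np.linalg.pinv(r.jac.T@r.jac); print(p,np.degrees([p[3],p[4],p[5],p[4]-p[5]]),"sd",np.degrees(np.sqrt(J[4,4]+J[5,5]-2*J[4,5])))
print(r.fun.round(1)); print(w["eye"])
E
```

```text
[ 4.11303266e-01 -2.98463152e-01  6.51241741e-02  6.92737137e-01
  1.08973892e+00  6.87159497e-02  2.59431923e-02  4.42336443e-03
  4.44887197e+00] [39.69091425 62.43744083  3.93713391 58.50030692] sd 3.5937763088220533
[-0.8  0.  -0.1  0.2 -0.8  0.1  0.4  0.2  0.3 -0.1  0.9 -0.  -1.2  0.7
  0.1 -0.7 -1.6 -0.5  0.1 -0.4  0.1]
[ 0.5337438  -0.23280523  0.3350273 ]
```

The tab is 58.5° away and the nearest slot is at 60°, which is where the knob stands now. I'll relieve the side load and lower it gently.

Request:
jog_arm:
  deltas:
    - [-0.0003,0.0008,0,0,0,0,0.4]
    - [0,0,-0.001,0,0,0,0.4]
    - [0,0,-0.001,0,0,0,0.4]
    - [0,0,-0.001,0,0,0,0.4]
    - [0,0,-0.001,0,0,0,0.4]
    - [0,0,0,0,0,0,0.4]

```text
t: 7.35
eef_pos: [0.4953, -0.2918, 0.1296]
tool_rot: [-0.0, 0.934, -0.358, -0.0]
contact_force: [-1.2, 3.8, -3.8]
gripper_width: 0.505
grasp_force: 39.4
```

Request:
jog_arm:
  deltas:
    - [0,0,-0.001,0,0,0,0.4]
    - [0,0,-0.001,0,0,0,0.4]
    - [0,0,0,0,0,0,0.4]

```text
t: 7.65
eef_pos: [0.4953, -0.2917, 0.1277]
tool_rot: [-0.0, 0.934, -0.358, -0.0]
contact_force: [-0.9, 3.9, -5.9]
gripper_width: 0.506
grasp_force: 38.7
```

Request:
jog_arm:
  deltas:
    - [0,0,-0.0007,0,0,0,0.4]
    - [0,0,-0.0007,0,0,0,0.4]
    - [0,0,0,0,0,0,0.4]

```text
t: 7.95
eef_pos: [0.4954, -0.2918, 0.127]
tool_rot: [-0.0, 0.934, -0.358, -0.0]
contact_force: [-3.4, 5.7, -2.1]
gripper_width: 0.5
grasp_force: 39.6
```

Request:
jog_arm:
  deltas:
    - [0,0,-0.0007,0,0,0,0.4]
    - [0,0,-0.0007,0,0,0,0.4]
    - [0,0,0,0,0,0,0.4]

```text
t: 8.25
eef_pos: [0.4955, -0.2919, 0.1269]
tool_rot: [-0.0, 0.934, -0.358, -0.0]
contact_force: [-4.8, 7.1, 10.0]
gripper_width: 0.496
grasp_force: 40.8
```

It is seated: z is the same as at the first grip and the force is about 10 N. I'll release and retreat.

Request:
jog_arm:
  deltas:
    - [0,0,0,0,0,0,0.6]
    - [0,0,0,0,0,0,0.8]
    - [0,0,0,0,0,0,1]
    - [0,0,0,0,0,0,1]
    - [0,0,0,0,0,0,1]
    - [0,0,0,0,0,0,1]

```text
t: 8.85
eef_pos: [0.4955, -0.2924, 0.1255]
tool_rot: [0.0, 0.934, -0.359, 0.0]
contact_force: [0.8, 0.1, 0.4]
gripper_width: 1.001
grasp_force: 0.0
```

Request:
jog_arm:
  deltas:
    - [0,0,0.01,0,0,0,1]
    - [0,0,0.02,0,0,0,1]
    - [0,0,0.025,0,0,0,1]
    - [0,0,0.03,0,0,0,1]
    - [-0.01,0.02,0.03,0,0,0,1]
    - [-0.02,0.03,0,0,0,0,1]
    - [-0.02,0.03,0,0,0,0,1]
    - [0,0,0,0,0,0,1]
    - [0,0,0,0,0,0,1]

```text
t: 9.75
eef_pos: [0.4456, -0.212, 0.2414]
tool_rot: [-0.0, 0.934, -0.358, 0.001]
contact_force: [0.8, -0.7, -0.8]
gripper_width: 1.0
grasp_force: 0.0
```

```bash
python3 - <<'E'
from h import *
s=cam("side")["img"]; w=cam("wrist")["img"]
a=cv2.resize(s[160:235,180:280],(400,300),interpolation=2); b=cv2.resize(w,(400,300),interpolation=cv2.INTER_AREA)
cv2.imwrite("pics/f.png",np.hstack([a,b])[:,:,::-1]); print(bot.get_obs()["contact_force"])
E
```

```text
[ 0.56513436 -1.02693467  0.86831095]
```

View pics/f.png

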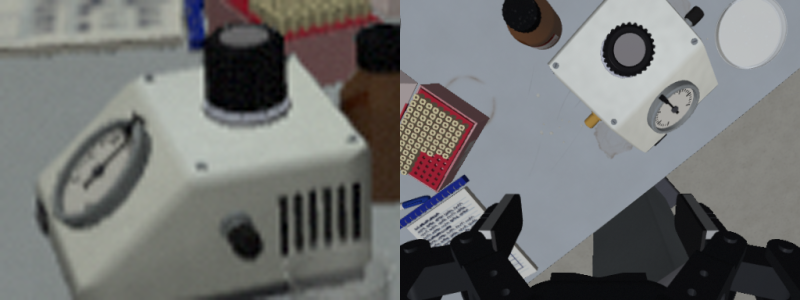

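The final picture shows the knob down on its collar with the teeth hidden (side crop, about (245,75)). The needle points at the tab, at about (130,125) in the side crop and (665,98) in the wrist view, and the gripper is clear.

```bash
python3 -c "
from station import bot
print(bot.hand_in())"
```

```text
the job is handed in; nothing more can be done
None
```

I pulled the knob out, turned it 100° clockwise to the slot nearest the set tab, pushed it home, released it and handed the job in; the last picture shows the knob seated with the needle at the tab, but the hand-in returned no verdict.

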